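# Set the air valve under the spray-kit tray

## Robot

A 6-joint arm with a two-finger parallel gripper is mounted at the origin on a cart in front of the work surface, level with it; the furniture and walls round the work are solid. World frame = base frame: x ahead of the robot, y to its left, z up, the work surface at z = 0. Lengths are in mm, angles in rad, forces in N, time in s.
With the tool pointing down it reaches from about 300 to 775 mm from the base axis. Payload 14.6 kg.
Tool frame: the origin (TCP) lies midway between the tips of the shut fingers; the grasp point (between the pads) lies 19 mm behind it; y points along the fingers, z is the direction in which the jaws open and shut, and the axes are right-handed (so a half turn about y gives the same grasp; the last joint's range is limited). The gripper opens to 94 mm and grips with 3 to 60 N. Pads are 16 mm wide; open, the fingers measure 119 mm over their backs; the gripper's body (75 mm by 177 mm) begins 78 mm behind the grasp point.
Start: joints at [-1.417, 0.3, 1.521, -0, 1.321, -0.067], TCP at [120.449, -536.639, 205.446] pointing down, gripper open.
Joint ranges: [-3.03, 3.03], [-0.79, 2.21], [0.23, 2.52], [-1.04, 4.18], [0, 3.07], [-2.55, 2.55]. Speed limits (rad/s): [2.22, 2.22, 2.57, 3.14, 3.14, 3.14].

## Interface

Orientations are given as [roll, pitch, yaw] about the fixed x, y, z axes, in that order (R = Rz(yaw) Ry(pitch) Rx(roll)).
In Python, from cell import manip gives the robot as it stands.
- The arm moves only by the tool play_rows, never from a script. Its argument "series" is a list of rows, each a list of 3 entries, a list of its own where there are three numbers: the shift along the tool's x, y, z in m, then the turn about the tool's y in rad, then the closure, from 0 (fully open) to 1 (shut). In form: [[[dx, dy, dz], twist, grip], ...]. A call has 1 to 20 rows; each row is the pose to reach, as a shift and turn from the pose measured when the call began, along the tool's axes at that moment; what a row does not reach only later rows make up. A row lasts 1/10 s, in which the tool goes at most 50 mm and 8.59 degrees, less where a joint would pass 70% of its speed; a pose out of reach is approached as far as the arm can. A call with a gripper value outside its range is refused whole. The fingers move at their own pace and stop on an object; "squeeze" is the grip in N (left out, the last holds). Time passes only in rows, so rows that repeat a pose let the fingers close. It gives the time, the measured TCP pose, the force and the opening at its end, in the units of the state.
- manip.read_state(): the state, without advancing time (a new reading comes with each control period).
- manip.camera(name): name is "scene" or "top" or "wrist"; returns the picture (384x512x3 uint8, red, green, blue); there is no depth.
- manip.camera_params(name): a dict with "K" (3x3 intrinsics, pixels), "rvec" (rotation vector, rad) and "tvec" (3), from world to camera coordinates, as OpenCV has them. Camera axes: x right, y down, z forward; pixel columns grow to the right and rows downward; lengths in mm; the calibration is good to about 2 mm. A picture is of the moment at which its call begins: read the wrist's pose just before it. camera_params takes no time and is no camera call; for the wrist camera it gives the pose at the moment of the call.
- manip.sign_off(): hands the job in, once; it reports no verdict.
The state is a dict: "clock": time; "joints": joint angles; "qd": joint speeds; "effort": joint torques, N m; "eef_pos": TCP position; "eef_rot": TCP orientation; "wrist_force": force on the tool from outside, world axes, zero at the start; "moment": the same for the moment, N m; "finger_gap": finger opening in mm.
Only numpy, scipy, OpenCV 4.12 (cv2) and the standard library are available. Lean on these libraries where they do the work, as an engineer would, in place of code of your own. Each camera call takes 0.05 s, during which the arm holds its last target. There are 200 camera calls.

## Task

The spray kit's blue tool tray is stacked on top of its air-control base. Lift the tray off and set it down on the table (the clear black mat is a good place), turn the black ball knob under it counter-clockwise until its white pointer points at the red mark, then stack the tray squarely on the base's four pillars again with both tools still in it. Keep the tray level and do not disturb anything else on the table.

Things in the scene. Friction and masses are not known exactly. Their poses are not given: they have to be found in the camera images.
- tray: blue open plastic tray, 170 (x) by 150 (y) by 48 mm high, walls 4 mm, floor under 5 mm, 0.3 to 0.6 kg with its tools; a 12 mm thick partition runs along y through its middle (x = 0) from wall to wall, top flush with the rim: the grip to lift it by, pinched across x. Origin: centre of the underside, z up. Starts on the four pillars of the base, over the knob, and holds the wooden and the red rubber tool.
- base: grey air-control base, fixed: plate 170 (x) by 150 (y) by 14 mm; in its corners, flush with its edges, four aluminium pillars 22 mm square, tops 105 mm above the table, carry the tray; the ball knob stands between them on the central axis; a brass nipple sticks out 36 mm at +x. Origin: centre of the underside, z up. The tray stands centred on it, x along x (either way round)
- ball_center (a point): centre of the smooth black ball knob, diameter 48 mm, on the vertical axis of the base, 70 mm above the table, on a 9 mm radius stem. Slippery (friction about 0.4): it turns with the fingers only when they close on it at the height of this centre; turning it takes about 0.15 N m
- knob (a joint): angle of the ball knob about the base's vertical axis, rad, grows counter-clockwise seen from above, 0 when the pointer lies along the base's x; stops at -2.4 and 2.4; it stays where it is left
- pointer (a point): a point 46 mm from the knob's axis in the direction of the white pointer bar on the dark disc (radius 42 mm) under the ball, 21 mm above the table; turns with the knob
- mark (a point): inner end of the small red index block fixed on the base's plate, 46 mm from the knob's axis: the pointer is at the mark when it points at this. It lies counter-clockwise of the pointer at the start, 0.7 to 2.4 rad on, inside the stops
- wood_rib: wooden kidney-shaped rib, 38x94x8 mm, lying loose in the +x half of the tray. Origin: centre of its underside
- rubber_kidney: red rubber kidney, 48x104x9 mm, lying loose in the -x half of the tray. Origin: centre of its underside
- mat: clear black rubber mat, fixed on the table, 230 mm along its x, 210 mm along its y, 3 mm thick, a free place to set the tray on. Origin: centre of the underside
- pail: bystander, leave alone: small white glaze pail with a brush standing in it, 140x149 mm, 125 mm high to the rim, 195 mm to the tip of the brush. Origin: centre of the underside
- bisque_bowl_1: bystander, leave alone: pale unglazed bowl, diameter 133 mm, 63 mm high. Origin: centre of the underside
- bisque_cup_1: bystander, leave alone: pale unglazed cup, diameter 64 mm, 79 mm high. Origin: centre of the underside
- bisque_cup_2: bystander, leave alone: red-clay unglazed cup, diameter 69 mm, 85 mm high. Origin: centre of the underside
- glazed_bowl: bystander, leave alone: pale green glazed bowl, diameter 104 mm, 47 mm high. Origin: centre of the underside
- spray_gun: bystander, leave alone: metal spray gun lying flat, 154x164x34 mm. Origin: centre of the underside
- masking_tape: bystander, leave alone: roll of masking tape lying flat, diameter 104 mm, 24 mm high. Origin: centre of the underside
- test_sieve: bystander, leave alone: green round cup sieve, diameter 97 mm, 32 mm high. Origin: centre of the underside
- glaze_tub_gl1: bystander, lidded glaze tub, fixed, at the right of the table: diameter 127 mm, 185 mm high. Origin: centre of the underside
- glaze_tub_gl2: bystander, lidded glaze tub, fixed, at the right of the table: diameter 131 mm, 189 mm high. Origin: centre of the underside
- glaze_tub_top: bystander, fixed: white-lidded glaze tub on top of the other two, diameter 110 mm, 125 mm high, its top 315 mm above the table. Origin: centre of the underside

How it is judged (in metres and radians):
On the way, in this order (a step that is already met when the one before it is completed fails the run):
1. the tray is set down beside the base (horizontal distance between tray and base above 0.12 m and height (world z) of tray below 0.03 m and linear speed of tray below 0.02 m/s and contact force between tray and the fingers below 0.1 N), for 0.2 s.
2. the knob's pointer is at the red mark (horizontal distance between pointer and mark below 0.007 m), for 0.3 s.
At the end, for the whole second after the job is handed in: Pointer within 7 mm (0.15 rad) of the red mark; the tray rests on the pillars, centred on the base within 15 mm, square to it within 0.15 rad (either way round), within 5 mm of its right height, at rest; the wooden rib and the rubber kidney are in it (horizontal distance between pointer and mark below 0.007 m and horizontal distance between tray and base below 0.015 m and angle between the x axis of tray and the x axis of base, either way round below 0.15 rad and z of tray in the frame of base between 0.1 and 0.11 m and linear speed of tray below 0.02 m/s and x of wood_rib in the frame of tray between -0.085 and 0.085 m and y of wood_rib in the frame of tray between -0.075 and 0.075 m and z of wood_rib in the frame of tray between -0.005 and 0.045 m and x of rubber_kidney in the frame of tray between -0.085 and 0.085 m and y of rubber_kidney in the frame of tray between -0.075 and 0.075 m and z of rubber_kidney in the frame of tray between -0.005 and 0.045 m); the robot touches nothing.
It fails at once if the tray is tipped more than 0.5 rad (angle between tray's own z axis and vertical above 0.5 rad).
It fails at once if a bystander is moved more than 20 mm (distance of any of pail, bisque_bowl_1, bisque_cup_1, bisque_cup_2, glazed_bowl, spray_gun, masking_tape, test_sieve from where it was at the start of the episode above 0.02 m).
It also fails if it takes over 64 s, if anything falls off the work surface, if the arm or the gripper's body presses on something with over 40 N, if the wrist force passes 120 N, or if a joint passes its speed limit or range.

## Working session

There is one attempt and no reset: what is moved stays moved. The work goes in short steps, Python scripts to look and compute and a tool call to move; the robot and the scene stay as the last step left them, time stands still between calls to the robot, and variables do not carry over. Pictures are saved under pics/ and viewed, about 8 in all and at most 12, crops included, and the job is handed in when it is done.

Besides the shell and the picture viewer there is one more tool, called after ">>>" by a JSON object that holds its "name" and its "arguments". play_rows: Moves the arm, as the interface text tells. Its arguments: {"type":"object","properties":{"series":{"type":"array","items":{"type":"array"}},"squeeze":{"type":"number"}},"required":["series"]}

```bash
mkdir -p pics; ls; python3 - <<'E'
from cell import manip
import cv2,numpy as np
s=manip.read_state(); print(s)
for n in ["scene","top"]:
    im=manip.camera(n); cv2.imwrite(f"pics/{n}0.png",im[:,:,::-1])
    p=manip.camera_params(n); print(n,p)
E
python3 -c "
import cv2,numpy as np
a=cv2.imread('pics/top0.png');cv2.imwrite('pics/top0b.png',cv2.resize(a,(800,600)))"
```

```text
pics
{'clock': 0.0, 'joints': array([-1.41660414e+00,  3.00458697e-01,  1.52158343e+00,  2.92280284e-05,
        1.32069060e+00, -6.65750686e-02]), 'qd': array([ 0.00125892, -0.001041  ,  0.0012163 ,  0.0001271 , -0.00101632,
        0.00121942]), 'effort': array([ 3.54039121e-04, -5.31808484e+01, -3.52740133e+01,  7.08370563e-02,
        2.43698474e-02, -1.18856642e-04]), 'eef_pos': array([ 120.41592792, -536.38891624,  204.89213792]), 'eef_rot': array([-1.57193200e+00,  1.04092478e-04, -2.92083271e+00]), 'wrist_force': array([ 0.23877316, -0.27706919, -0.59094375]), 'moment': array([-0.01969928,  0.01370736,  0.00029321]), 'finger_gap': 94.04199266111966}
scene {'K': array([[360.09923729,   0.        , 254.17985739],
       [  0.        , 360.09923729, 189.63171887],
       [  0.        ,   0.        ,   1.        ]]), 'rvec': array([ 1.08136388, -2.34759966,  1.09754689]), 'tvec': array([ 419.43111644,  345.69283756, 1096.13432913])}
top {'K': array([[432.93767577,   0.        , 252.73707026],
       [  0.        , 432.93767577, 192.17261551],
       [  0.        ,   0.        ,   1.        ]]), 'rvec': array([ 2.02927333, -2.19959187,  0.22189626]), 'tvec': array([  95.65117416,  572.28144751, 1558.61893917])}
```

View pics/top0b.png

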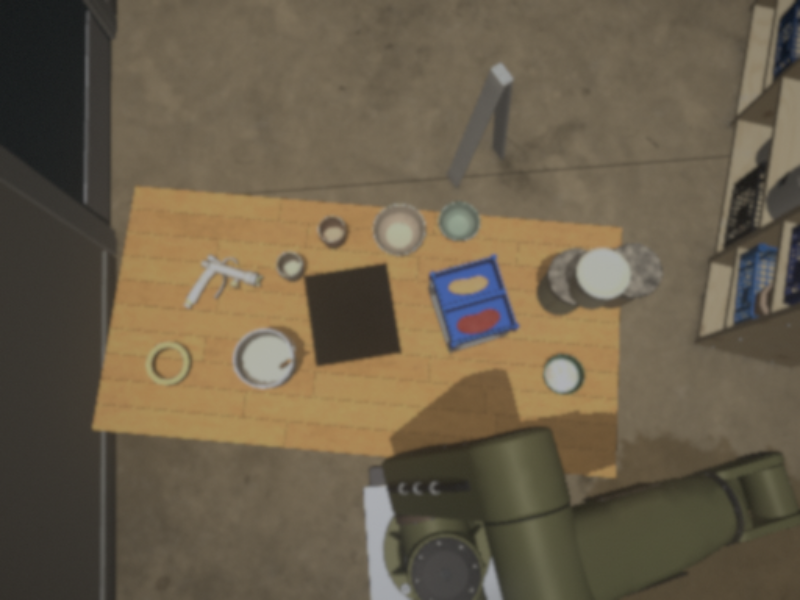

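View pics/scene0.png

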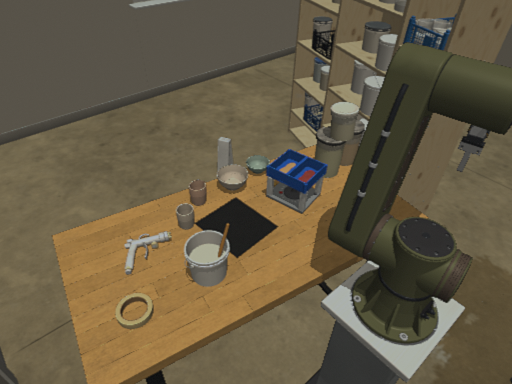

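The top view shows the tray at about (473,303) in the 800x600 picture with the wooden rib up-image and the red kidney down-image, and the mat at (352,314). The scene view confirms the tray is stacked on the base. Next I measure the tray and mat corners.

```bash
cat > h.py <<'E'
import cv2,numpy as np
from cell import manip
def cast(p,uv,z):
    uv=np.atleast_2d(np.float64(uv)); R,_=cv2.Rodrigues(p['rvec']); c=-R.T@p['tvec']
    d=np.c_[uv,np.ones(len(uv))]@np.linalg.inv(p['K']).T@R
    return (c+d*((z-c[2])/d[:,2])[:,None])
def proj(p,X): return cv2.projectPoints(np.float64(np.atleast_2d(X)),p['rvec'],p['tvec'],p['K'],None)[0][:,0]
def big(m):
    m=cv2.morphologyEx(m.astype(np.uint8),cv2.MORPH_OPEN,np.ones((3,3)))
    c,_=cv2.findContours(m,cv2.RETR_EXTERNAL,cv2.CHAIN_APPROX_NONE); return max(c,key=cv2.contourArea)
E
python3 - <<'E'
from h import *
im=cv2.imread('pics/top0.png'); p=manip.camera_params('top'); b,g,r=[im[:,:,i].astype(int) for i in range(3)]
R,_=cv2.Rodrigues(p['rvec']); print('cam',-R.T@p['tvec'])
Y,X=np.mgrid[:384,:512]
c=big((b>r+35)&(b>g+20)&(X<400)&(X>220)); w=cast(p,c[:,0]+0.0,153)[:,:2].astype(np.float32)
print('tray',cv2.minAreaRect(w))
c=big((im.max(2)<60)&(X>180)&(X<270)&(Y>150)&(Y<250)); w=cast(p,c[:,0],3)[:,:2].astype(np.float32)
print('mat',cv2.minAreaRect(w), cv2.contourArea(w))
hsv=cv2.cvtColor(im,cv2.COLOR_BGR2HSV)
tm=np.zeros(im.shape[:2],np.uint8)
for nm,uv in dict(sieve=(563,375),gbowl=(459,222),bowl=(400,230),cup1=(291,266),cup2=(333,232),pail=(265,358),tub1=(563,285),tubtop=(603,273)).items():
    print(nm,cast(p,np.array(uv)*.64,dict(tubtop=315,tub1=185).get(nm,50)).round()[0])
E
```

```text
cam [ 250.93042419   70.40138341 1642.56682277]
tray ((543.545654296875, -125.15975952148438), (171.58047485351562, 151.63841247558594), 10.84786319732666)
mat ((565.4046630859375, 157.85296630859375), (213.68089294433594, 193.6105194091797), 4.9000163078308105) 39567.917513498745
sieve [ 369. -330.   50.]
gbowl [ 763. -124.   50.]
bowl [755.  23.  50.]
cup1 [685. 294.  50.]
cup2 [763. 187.  50.]
pail [466. 366.  50.]
tub1 [ 556. -322.  185.]
tubtop [ 547. -371.  315.]
```

```bash
cat >> h.py <<'E'
from scipy.spatial.transform import Rotation as Ro
def go(*targets):
    s=manip.read_state(); R=Ro.from_euler('xyz',s['eef_rot'])
    print('now t%.2f'%s['clock'],s['eef_pos'].round(1),s['eef_rot'].round(3),'j',s['joints'].round(2),'gap %.1f'%s['finger_gap'],'F',s['wrist_force'].round(1))
    for x,y,z,yaw in targets:
        d=R.inv().apply(np.array([x,y,z])-s['eef_pos'])/1000
        T=R.inv()*Ro.from_euler('xyz',[-np.pi/2,0,yaw]); rv=T.as_rotvec()
        print((x,y,z,yaw),'->',d.round(4).tolist(),'rv',rv.round(3))
E
python3 -c "
from h import *
go((240,-360,300,-2.2),(400,-130,300,-1.38),(543.5,-125,260,-1.38))"
```

```text
now t0.10 [ 120.4 -536.4  205. ] [-1.572  0.    -2.921] j [-1.42  0.3   1.52 -0.    1.32 -0.07] gap 94.4 F [-0.2  0.3 -0.8]
(240, -360, 300, -2.2) -> [-0.1553, -0.0949, -0.146] rv [ 0.001 -0.721 -0.   ]
(400, -130, 300, -1.38) -> [-0.3618, -0.0947, -0.3354] rv [ 1.000e-03 -1.541e+00 -1.000e-03]
(543.5, -125, 260, -1.38) -> [-0.5029, -0.0547, -0.3088] rv [ 1.000e-03 -1.541e+00 -1.000e-03]
```

>>> {"name": "play_rows", "arguments": {"series": [[[-0.155,-0.095,-0.146],-0.72,0],[[-0.155,-0.095,-0.146],-0.72,0],[[-0.155,-0.095,-0.146],-0.72,0],[[-0.155,-0.095,-0.146],-0.72,0],[[-0.155,-0.095,-0.146],-0.72,0],[[-0.362,-0.095,-0.335],-1.54,0],[[-0.362,-0.095,-0.335],-1.54,0],[[-0.362,-0.095,-0.335],-1.54,0],[[-0.362,-0.095,-0.335],-1.54,0],[[-0.362,-0.095,-0.335],-1.54,0],[[-0.362,-0.095,-0.335],-1.54,0],[[-0.503,-0.055,-0.309],-1.54,0],[[-0.503,-0.055,-0.309],-1.54,0],[[-0.503,-0.055,-0.309],-1.54,0],[[-0.503,-0.055,-0.309],-1.54,0],[[-0.503,-0.055,-0.309],-1.54,0],[[-0.503,-0.055,-0.309],-1.54,0]]}}

```text
clock: 1.8
eef_pos: [543.0, -125.0, 261.1]
eef_rot: [-1.57, 0.0, -1.381]
wrist_force: [-0.2, -0.4, -0.3]
finger_gap: 94.4
```

```bash
python3 - <<'E'
from h import *
go((543.5,-125,125,-1.381))
im=manip.camera('wrist')[:,:,::-1].copy(); p=manip.camera_params('wrist'); cv2.imwrite('pics/w1.png',im)
R,_=cv2.Rodrigues(p['rvec']); print('cam',-R.T@p['tvec'])
b,g,r=[im[:,:,i].astype(int) for i in range(3)]
c=big((b>r+35)&(b>g+20)); w=cast(p,c[:,0],153)[:,:2].astype(np.float32); print(cv2.minAreaRect(w))
E
```

```text
now t1.80 [ 543.  -125.   261.1] [-1.57   0.    -1.381] j [-0.29  0.28  1.42  0.    1.44 -0.48] gap 94.4 F [-0.2 -0.4 -0.3]
(543.5, -125, 125, -1.381) -> [0.0002, 0.1361, 0.0004] rv [-0.001 -0.    -0.   ]
cam [529.00151629 -53.05240559 441.97271982]
((546.0755615234375, -126.27996063232422), (177.75636291503906, 156.56344604492188), 11.215424537658691)
```

View pics/w1.png

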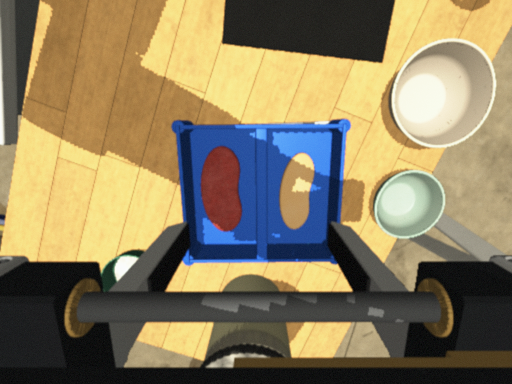

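The wrist view shows the partition at column 262 between the fingers, with both tools lying flat beside it. The tray centre from this view is about (545,-126), which agrees with the top camera. Going down to grip it.

>>> {"name": "play_rows", "arguments": {"series": [[[0.001,0.04,0.002],0,0],[[0.001,0.08,0.002],0,0],[[0.001,0.11,0.002],0,0],[[0.001,0.136,0.002],0,0],[[0.001,0.136,0.002],0,0],[[0.001,0.136,0.002],0,1],[[0.001,0.136,0.002],0,1],[[0.001,0.136,0.002],0,1],[[0.001,0.136,0.002],0,1],[[0.001,0.136,0.002],0,1],[[0.001,0.136,0.002],0,1],[[0.001,0.136,0.002],0,1],[[0.001,0.136,0.002],0,1],[[0.001,0.136,0.002],0,1],[[0.001,0.136,0.002],0,1]], "squeeze": 45}}

```text
clock: 3.35
eef_pos: [545.3, -125.6, 125.6]
eef_rot: [-1.569, 0.0, -1.381]
wrist_force: [0.7, 0.3, -0.4]
finger_gap: 17.1
```

```bash
python3 -c "
from h import *
go((545,-125.5,200,-1.38),(562,152,200,-1.38),(562,152,24,-1.38))"
```

```text
now t3.35 [ 545.3 -125.6  125.6] [-1.569  0.    -1.381] j [-0.29  0.4   1.58  0.    1.16 -0.48] gap 17.1 F [ 0.7  0.3 -0.4]
(545, -125.5, 200, -1.38) -> [-0.0001, -0.0744, -0.0002] rv [-0.002 -0.001 -0.   ]
(562, 152, 200, -1.38) -> [-0.2695, -0.0743, 0.0688] rv [-0.002 -0.001 -0.   ]
(562, 152, 24, -1.38) -> [-0.2695, 0.1017, 0.0685] rv [-0.002 -0.001 -0.   ]
```

>>> {"name": "play_rows", "arguments": {"series": [[[0,0,0],0,1],[[0,0,0],0,1],[[0,0,0],0,1],[[0,0,0],0,1],[[0,0,0],0,1]]}}

```text
clock: 3.85
eef_pos: [545.4, -125.6, 125.6]
eef_rot: [-1.569, 0.0, -1.381]
wrist_force: [2.7, -0.5, 0.1]
finger_gap: 12.1
```

>>> {"name": "play_rows", "arguments": {"series": [[[0,-0.005,0],0,1],[[0,-0.015,0],0,1],[[0,-0.03,0],0,1],[[0,-0.05,0],0,1],[[0,-0.065,0],0,1],[[0,-0.075,0],0,1],[[-0.005,-0.075,0.001],0,1],[[-0.02,-0.075,0.005],0,1],[[-0.045,-0.075,0.012],0,1],[[-0.075,-0.075,0.019],0,1],[[-0.105,-0.075,0.027],0,1],[[-0.135,-0.075,0.035],0,1],[[-0.165,-0.075,0.042],0,1],[[-0.195,-0.075,0.05],0,1],[[-0.225,-0.075,0.058],0,1],[[-0.25,-0.075,0.064],0,1],[[-0.265,-0.075,0.068],0,1],[[-0.27,-0.075,0.069],0,1],[[-0.27,-0.075,0.069],0,1]]}}

```text
clock: 5.75
eef_pos: [561.8, 152.9, 200.3]
eef_rot: [-1.57, -0.0, -1.38]
wrist_force: [0.9, -0.3, -5.2]
finger_gap: 11.4
```

```bash
python3 -c "
from h import *
go((562,152,26,-1.38))
cv2.imwrite('pics/s2.png',manip.camera('scene')[60:300,100:400,::-1].repeat(2,0).repeat(2,1))"
```

```text
now t5.75 [561.8 152.9 200.3] [-1.57 -0.   -1.38] j [ 0.2   0.38  1.43 -0.    1.33  0.01] gap 11.4 F [ 0.9 -0.3 -5.2]
(562, 152, 26, -1.38) -> [0.0009, 0.1743, -0.0002] rv [-0.001 -0.     0.   ]
```

View pics/s2.png

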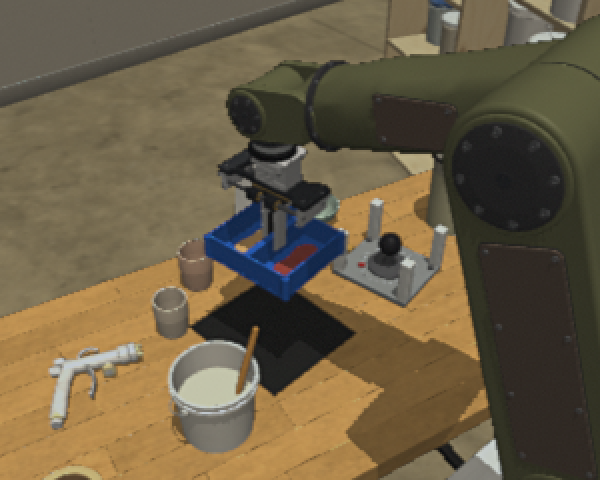

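The tray is held level above the mat with both tools in it, and the base with the red mark (about (362,265) in this crop) is now visible. Lowering.

>>> {"name": "play_rows", "arguments": {"series": [[[0,0.008,0],0,1],[[0,0.03,0],0,1],[[0,0.06,0],0,1],[[0,0.09,0],0,1],[[0,0.12,0],0,1],[[0,0.145,0],0,1],[[0,0.16,0],0,1],[[0,0.168,0],0,1],[[0,0.172,0],0,1],[[0,0.175,0],0,1],[[0,0.1765,0],0,1],[[0,0.1765,0],0,1]]}}

```text
clock: 7.0
eef_pos: [562.4, 152.2, 24.4]
eef_rot: [-1.569, -0.0, -1.381]
wrist_force: [0.1, -0.2, -4.7]
finger_gap: 11.9
```

>>> {"name": "play_rows", "arguments": {"series": [[[0,0.001,0],0,1],[[0,0.001,0],0,1],[[0,0.001,0],0,0.5],[[0,0.001,0],0,0.5],[[0,0.001,0],0,0.5],[[0,0.001,0],0,0.5],[[0,0.001,0],0,0.5],[[0,0.001,0],0,0.5],[[0,-0.03,0],0,0.5],[[0,-0.07,0],0,0.5],[[0,-0.12,0],0,0.25],[[0,-0.17,0],0,0.25],[[0,-0.22,0],0,0.25],[[0,-0.25,0],0,0.25],[[0,-0.25,0],0,0.25]]}}

```text
clock: 8.5
eef_pos: [563.0, 152.4, 279.3]
eef_rot: [-1.561, -0.0, -1.381]
wrist_force: [0.1, -0.7, -1.0]
finger_gap: 70.3
```

```bash
python3 - <<'E'
from h import *
go((545,-125.5,260,-1.38))
im=manip.camera('top')[:,:,::-1].copy(); p=manip.camera_params('top')
x0,y0=220,140
cv2.imwrite('pics/t3.png',cv2.resize(im[y0:y0+90,180:340],(800,450),interpolation=cv2.INTER_CUBIC))
print(proj(p,[[545,-125.5,70],[545,-125.5,20]]))
E
```

```text
now t8.50 [563.  152.4 279.3] [-1.561 -0.    -1.381] j [ 0.2   0.33  1.32 -0.    1.49  0.01] gap 70.3 F [ 0.1 -0.7 -1. ]
(545, -125.5, 260, -1.38) -> [0.2695, 0.0187, -0.0702] rv [-0.01  -0.001  0.   ]
[[300.5375348  196.55718447]
 [299.16285191 199.08480599]]
```

View pics/t3.png

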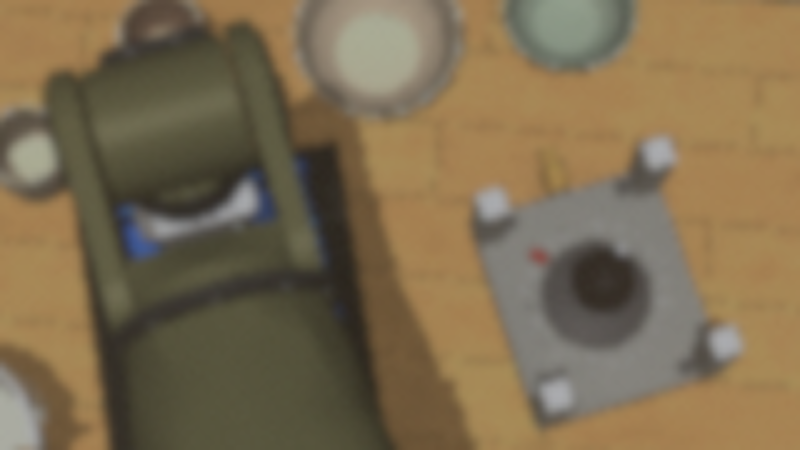

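The top view shows the bare base with the pointer tip about (622,248) and the red mark (540,256). That is roughly 1.5 rad counter-clockwise of the pointer. I'll go above it for a close look.

>>> {"name": "play_rows", "arguments": {"series": [[[0.04,0,-0.01],0,0.25],[[0.09,0.005,-0.023],0,0.25],[[0.14,0.01,-0.036],0,0.25],[[0.19,0.015,-0.05],0,0.25],[[0.24,0.019,-0.062],0,0.25],[[0.27,0.019,-0.07],0,0.25],[[0.27,0.019,-0.07],0,0.25],[[0.27,0.019,-0.07],0,0.25]]}}

```text
clock: 9.35
eef_pos: [544.1, -126.4, 255.3]
eef_rot: [-1.567, 0.001, -1.383]
wrist_force: [0.6, 0.7, -0.3]
finger_gap: 70.3
```

```bash
cat > look.py <<'E'
from h import *
import sys
def look(name,crop=None):
    go((545,-125.5,180,-2.1),(545,-125.5,51,-2.1))
    im=manip.camera('wrist')[:,:,::-1].copy(); p=manip.camera_params('wrist'); cv2.imwrite(f'pics/{name}.png',im)
    print(proj(p,[[545,-125.5,70],[545,-125.5,18],[545,-125.5,153]]).round(1).tolist())
    return im,p
if __name__=='__main__': look(sys.argv[1])
E
python3 look.py w4
```

```text
now t9.35 [ 544.1 -126.4  255.3] [-1.567e+00  1.000e-03 -1.383e+00] j [-0.3   0.28  1.42  0.    1.43 -0.48] gap 70.3 F [ 0.6  0.7 -0.3]
(545, -125.5, 180, -2.1) -> [-0.0006, 0.0753, 0.0007] rv [-0.003  0.717 -0.002]
(545, -125.5, 51, -2.1) -> [-0.0005, 0.2043, 0.0003] rv [-0.003  0.717 -0.002]
[[258.3, 180.5], [258.1, 173.6], [258.5, 196.2]]
```

View pics/w4.png

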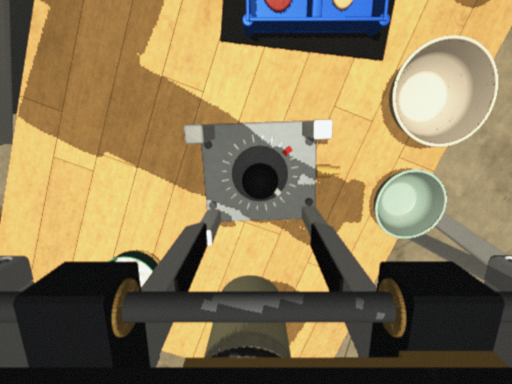

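The view shows the ball at about (261,181), the white pointer at (278,190) and the red mark at (288,151). Next I measure these.

```bash
cat > meas.py <<'E'
from h import *
def meas(im,p,ptz=21,ref=None):
    b,g,r=[im[:,:,i].astype(int) for i in range(3)]; Y,X=np.mgrid[:im.shape[0],:im.shape[1]]
    u,v=proj(p,[545,-125.5,70])[0]; near=np.hypot(X-u,Y-v)<70
    out={}
    m=near&(r>g+70)&(r>b+70)&(r>110); out['red']=cast(p,[X[m].mean(),Y[m].mean()],18)[0],m.sum()
    m=near&(im.max(2)<35); c=big(m); (cx,cy),rad=cv2.minEnclosingCircle(c); out['ball']=cast(p,[cx,cy],70)[0],(cx,cy,rad)
    m=near&(im.max(2)<95); c=big(m); (cx,cy),rad=cv2.minEnclosingCircle(c); out['disc']=cast(p,[cx,cy],18)[0],(cx,cy,rad)
    return out
if __name__=='__main__':
    im=cv2.imread('pics/w4.png'); p=manip.camera_params('wrist')
    for k,v in meas(im,p).items(): print(k,v)
    print('f',p['K'][0,0])
    cv2.imwrite('pics/w4c.png',cv2.resize(im[110:230,180:340],(800,600),interpolation=cv2.INTER_CUBIC))
E
python3 meas.py
```

```text
red (array([580.59472306, -83.41543429,  18.        ]), np.int64(47))
ball (array([ 546.87168507, -125.47120459,   70.        ]), (259.65142822265625, 180.68991088867188, 18.263973236083984))
disc (array([ 546.74669055, -124.48545887,   18.        ]), (259.4129638671875, 173.18801879882812, 28.460002899169922))
f 282.4027069896637
```

View pics/w4c.png

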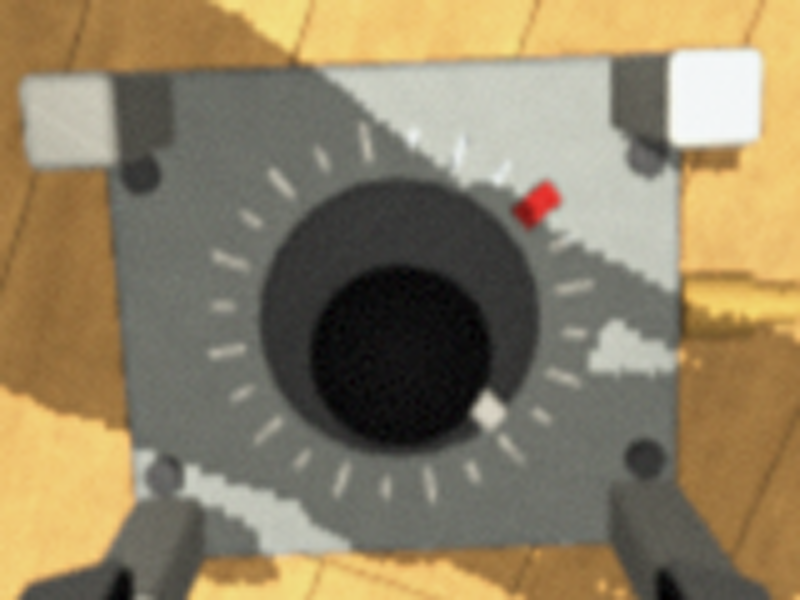

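```bash
python3 - <<'E'
from h import *
p=manip.camera_params('wrist'); c=np.array([546.8,-125])
for uv,z in (((277.6,192.2),21),((284.2,153.4),18)):
    w=cast(p,uv,z)[0]; d=w[:2]-c; print(w,np.hypot(*d),np.arctan2(d[1],d[0]))
go((546.8,-125,51,-2.1),(546.8,-125,51,-2.2),(546.8,-125,180,-2.2))
E
```

```text
[ 579.1498411  -147.40219295   21.        ] 39.349338854260274 -0.6056731473423869
[577.024217   -88.73378467  18.        ] 47.20955060022302 0.8760194700183669
now t9.40 [ 544.4 -125.6  255.7] [-1.567e+00  1.000e-03 -1.381e+00] j [-0.29  0.28  1.42  0.    1.43 -0.48] gap 70.5 F [ 0.7  0.8 -0.1]
(546.8, -125, 51, -2.1) -> [0.0001, 0.2047, 0.0017] rv [-0.004  0.719 -0.002]
(546.8, -125, 51, -2.2) -> [0.0001, 0.2047, 0.0017] rv [-0.004  0.819 -0.002]
(546.8, -125, 180, -2.2) -> [-0.0, 0.0757, 0.0022] rv [-0.004  0.819 -0.002]
```

Pointer is at -0.61 rad and mark at 0.88 rad, so the turn needed is about 1.485 rad. Twist back first, descend, and close on the ball.

>>> {"name": "play_rows", "arguments": {"series": [[[0,0,0.002],0.15,0.25],[[0,0.02,0.002],0.3,0.25],[[0,0.04,0.002],0.44,0.25],[[0,0.06,0.002],0.58,0.25],[[0,0.08,0.002],0.72,0.25],[[0,0.1,0.002],0.72,0.25],[[0,0.125,0.002],0.72,0.25],[[0,0.15,0.002],0.72,0.25],[[0,0.175,0.002],0.72,0.25],[[0,0.195,0.002],0.72,0.25],[[0,0.205,0.002],0.72,0.25],[[0,0.205,0.002],0.72,0.25],[[0,0.205,0.002],0.72,0.25]]}}

```text
clock: 10.7
eef_pos: [547.5, -124.4, 51.4]
eef_rot: [-1.568, 0.004, -2.101]
wrist_force: [0.7, 0.2, 0.5]
finger_gap: 71.0
```

>>> {"name": "play_rows", "arguments": {"series": [[[0,0,0],0,1],[[0,0,0],0,1],[[0,0,0],0,1],[[0,0,0],0,1],[[0,0,0],0,1],[[0,0,0],0,1],[[0,0,0],0,1],[[0,0,0],0,1]], "squeeze": 60}}

```text
clock: 11.5
eef_pos: [547.5, -124.3, 51.9]
eef_rot: [-1.568, 0.004, -2.101]
wrist_force: [-3.2, 2.1, 6.0]
finger_gap: 46.4
```

Gap is 46.4 rather than 48 and the tool is pushed up, so the pads sit above the ball's equator. Reopen, go lower, and re-close.

>>> {"name": "play_rows", "arguments": {"series": [[[0,0,0],0,0.3],[[0,0,0],0,0.3],[[0,0.006,0],0,0.3],[[0,0.006,0],0,0.3],[[0,0.006,0],0,1],[[0,0.006,0],0,1],[[0,0.006,0],0,1],[[0,0.006,0],0,1],[[0,0.006,0],0,1],[[0,0.006,0],0,1]]}}

```text
clock: 12.5
eef_pos: [547.5, -124.3, 46.0]
eef_rot: [-1.568, 0.004, -2.101]
wrist_force: [-0.4, 0.6, 0.9]
finger_gap: 46.4
```

>>> {"name": "play_rows", "arguments": {"series": [[[0,0,0],-0.05,1],[[0,0,0],-0.15,1],[[0,0,0],-0.25,1],[[0,0,0],-0.35,1],[[0,0,0],-0.45,1],[[0,0,0],-0.55,1],[[0,0,0],-0.65,1],[[0,0,0],-0.75,1],[[0,0,0],-0.85,1],[[0,0,0],-0.95,1],[[0,0,0],-1.05,1],[[0,0,0],-1.15,1],[[0,0,0],-1.25,1],[[0,0,0],-1.35,1],[[0,0,0],-1.45,1],[[0,0,0],-1.485,1],[[0,0,0],-1.485,1],[[0,0,0],-1.485,1]]}}

```text
clock: 14.3
eef_pos: [545.2, -124.7, 45.9]
eef_rot: [-1.57, 0.002, -0.615]
wrist_force: [-20.7, -3.7, 13.0]
finger_gap: 46.5
```

```bash
python3 -c "
from h import *
go((547,-125,250,-0.6),(545.3,-125.6,250,-1.381)); print(manip.read_state()['moment'])"
```

```text
now t14.30 [ 545.2 -124.7   45.9] [-1.57   0.002 -0.615] j [-0.29  0.5   1.64  0.    1.   -1.25] gap 46.5 F [-20.7  -3.7  13. ]
(547, -125, 250, -0.6) -> [0.0013, -0.2041, 0.0009] rv [-0.001 -0.015 -0.002]
(545.3, -125.6, 250, -1.381) -> [0.0002, -0.2041, -0.0005] rv [ 0.     0.766 -0.002]
[-0.51284837  3.45892333  0.12008453]
```

Release, rise, turn back to the viewing pose, and check.

>>> {"name": "play_rows", "arguments": {"series": [[[0,0,0],0,0.3],[[0,0,0],0,0.3],[[0,0,0],0,0.3],[[0,0,0],0,0.3],[[0,-0.03,0],0,0.3],[[0,-0.07,0],0,0.3],[[0,-0.11,0],0.14,0.3],[[0,-0.15,0],0.28,0.3],[[0,-0.18,0],0.42,0.3],[[0,-0.21,0],0.56,0.3],[[0,-0.21,0],0.7,0.3],[[0,-0.21,0],0.766,0.3],[[0,-0.21,0],0.766,0.3],[[0,-0.21,0],0.766,0.3]]}}

```text
clock: 15.7
eef_pos: [545.5, -125.0, 255.8]
eef_rot: [-1.572, 0.002, -1.379]
wrist_force: [0.3, 1.0, 0.8]
finger_gap: 66.1
```

```bash
python3 look.py w5; python3 - <<'E'
from meas import *
im=cv2.imread('pics/w5.png'); p=manip.camera_params('wrist')
for k,v in meas(im,p).items(): print(k,v)
cv2.imwrite('pics/w5c.png',cv2.resize(im[110:230,180:340],(800,600),interpolation=cv2.INTER_CUBIC))
E
```

```text
now t15.70 [ 545.5 -125.   255.8] [-1.572  0.002 -1.379] j [-0.29  0.29  1.42  0.    1.44 -0.48] gap 66.1 F [0.3 1.  0.8]
(545, -125.5, 180, -2.1) -> [0.0006, 0.0758, -0.0005] rv [ 0.002  0.721 -0.001]
(545, -125.5, 51, -2.1) -> [0.0008, 0.2048, -0.0004] rv [ 0.002  0.721 -0.001]
[[258.1, 180.9], [258.2, 174.0], [257.9, 196.6]]
red (array([580.08646305, -84.53255934,  18.        ]), np.int64(45))
ball (array([ 546.52181836, -126.28015652,   70.        ]), (259.1027526855469, 181.63699340820312, 18.154069900512695))
disc (array([ 546.33476156, -124.93348821,   18.        ]), (259.1111145019531, 173.8222198486328, 28.302814483642578))
```

View pics/w5c.png

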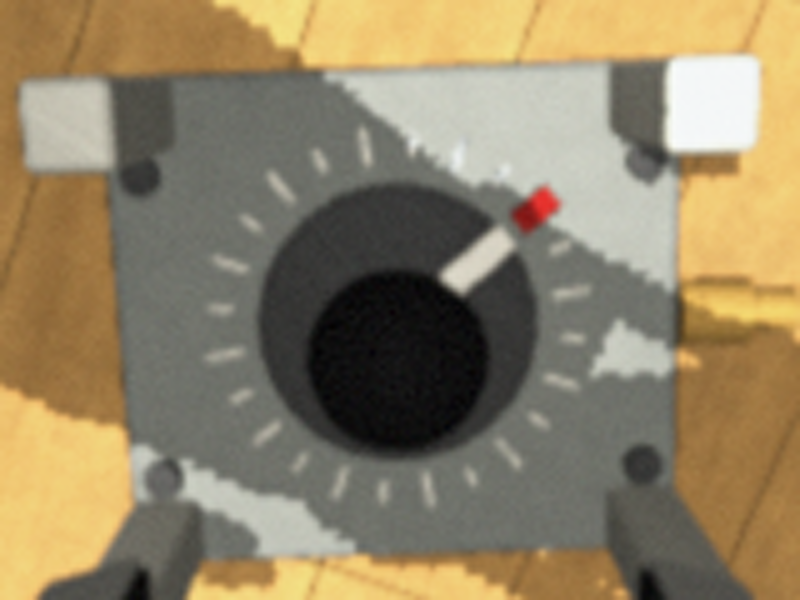

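The pointer bar (tip about (508,233)) lines up with the red mark (about (536,209)): the two directions from the disc centre agree within about 3 degrees. Back to the tray.

```bash
python3 -c "
from h import *
go((562.6,152.3,250,-1.381),(562.6,152.3,24,-1.381))"
```

```text
now t15.75 [ 545.4 -125.   255.7] [-1.572  0.002 -1.379] j [-0.29  0.29  1.42  0.    1.44 -0.48] gap 65.9 F [-0.1 -0.2  0.8]
(562.6, 152.3, 250, -1.381) -> [-0.2689, 0.0061, 0.0697] rv [ 0.001  0.002 -0.002]
(562.6, 152.3, 24, -1.381) -> [-0.2685, 0.2321, 0.0699] rv [ 0.001  0.002 -0.002]
```

>>> {"name": "play_rows", "arguments": {"series": [[[-0.05,0,0.013],0,0.3],[[-0.1,0,0.026],0,0.3],[[-0.15,0,0.039],0,0.3],[[-0.2,0,0.052],0,0.3],[[-0.25,0,0.065],0,0.3],[[-0.269,0,0.07],0,0.3],[[-0.269,0,0.07],0,0.3],[[-0.269,0.04,0.07],0,0.3],[[-0.269,0.08,0.07],0,0.3],[[-0.269,0.12,0.07],0,0.3],[[-0.269,0.16,0.07],0,0.3],[[-0.269,0.2,0.07],0,0.3],[[-0.269,0.225,0.07],0,0.3],[[-0.269,0.232,0.07],0,0.3],[[-0.269,0.232,0.07],0,0.3],[[-0.269,0.232,0.07],0,0.3]]}}

```text
clock: 17.35
eef_pos: [563.5, 152.6, 25.7]
eef_rot: [-1.57, 0.002, -1.379]
wrist_force: [0.6, -0.3, 0.4]
finger_gap: 66.0
```

>>> {"name": "play_rows", "arguments": {"series": [[[0,0,0],0,1],[[0,0,0],0,1],[[0,0,0],0,1],[[0,0,0],0,1],[[0,0,0],0,1],[[0,0,0],0,1],[[0,0,0],0,1],[[0,0,0],0,1],[[0,0,0],0,1],[[0,0,0],0,1],[[0,0,0],0,1],[[0,0,0],0,1],[[0,0,0],0,1],[[0,0,0],0,1]], "squeeze": 45}}

```text
clock: 18.75
eef_pos: [563.4, 152.6, 25.7]
eef_rot: [-1.57, 0.002, -1.379]
wrist_force: [-4.3, -1.2, 1.6]
finger_gap: 11.9
```

```bash
python3 -c "
from h import *
go((562.6,152.3,205,-1.381),(546,-125.3,205,-1.381),(546,-125.3,127,-1.381))"
```

```text
now t18.75 [563.4 152.6  25.7] [-1.57   0.002 -1.379] j [0.2  0.58 1.58 0.   0.99 0.01] gap 11.9 F [-4.3 -1.2  1.6]
(562.6, 152.3, 205, -1.381) -> [-0.0002, -0.1794, -0.0007] rv [-0.001  0.002 -0.002]
(546, -125.3, 205, -1.381) -> [0.2692, -0.1799, -0.0699] rv [-0.001  0.002 -0.002]
(546, -125.3, 127, -1.381) -> [0.2693, -0.1019, -0.0699] rv [-0.001  0.002 -0.002]
```

>>> {"name": "play_rows", "arguments": {"series": [[[0,-0.008,0],0,1],[[0,-0.03,0],0,1],[[0,-0.06,0],0,1],[[0,-0.095,0],0,1],[[0,-0.13,0],0,1],[[0,-0.16,0],0,1],[[0.005,-0.178,-0.001],0,1],[[0.02,-0.18,-0.005],0,1],[[0.045,-0.18,-0.012],0,1],[[0.075,-0.18,-0.019],0,1],[[0.105,-0.18,-0.027],0,1],[[0.135,-0.18,-0.035],0,1],[[0.165,-0.18,-0.043],0,1],[[0.195,-0.18,-0.05],0,1],[[0.225,-0.18,-0.058],0,1],[[0.25,-0.18,-0.065],0,1],[[0.265,-0.18,-0.069],0,1],[[0.269,-0.18,-0.07],0,1],[[0.269,-0.18,-0.07],0,1],[[0.269,-0.18,-0.07],0,1]]}}

```text
clock: 20.75
eef_pos: [545.8, -124.3, 204.9]
eef_rot: [-1.57, 0.002, -1.378]
wrist_force: [0.0, 1.1, -5.5]
finger_gap: 11.7
```

```bash
python3 -c "
from h import *
go((546,-125.3,128,-1.381))"
```

```text
now t20.75 [ 545.8 -124.3  204.9] [-1.57   0.002 -1.378] j [-0.29  0.32  1.49  0.    1.33 -0.48] gap 11.7 F [ 0.   1.1 -5.5]
(546, -125.3, 128, -1.381) -> [0.0012, 0.0768, -0.0001] rv [-0.     0.003 -0.002]
```

>>> {"name": "play_rows", "arguments": {"series": [[[0.001,0.008,0],0,1],[[0.001,0.025,0],0,1],[[0.001,0.045,0],0,1],[[0.001,0.06,0],0,1],[[0.001,0.069,0],0,1],[[0.001,0.073,0],0,1],[[0.001,0.075,0],0,1],[[0.001,0.076,0],0,1],[[0.001,0.077,0],0,1],[[0.001,0.077,0],0,1]]}}

```text
clock: 21.75
eef_pos: [546.2, -125.1, 128.2]
eef_rot: [-1.57, 0.002, -1.378]
wrist_force: [0.4, 0.4, -5.1]
finger_gap: 11.7
```

Still hanging by a hair. Lowering 1 mm, releasing, and rising to the viewing pose.

>>> {"name": "play_rows", "arguments": {"series": [[[0,0.001,0],0,1],[[0,0.001,0],0,1],[[0,0.001,0],0,0.5],[[0,0.001,0],0,0.5],[[0,0.001,0],0,0.5],[[0,0.001,0],0,0.5],[[0,0.001,0],0,0.5],[[0,0.001,0],0,0.5],[[0,-0.02,0],0,0.5],[[0,-0.05,0],0,0.5],[[0,-0.09,0],0,0.5],[[0,-0.13,0],0,0.5],[[0,-0.133,0],0,0.5],[[0,-0.133,0],0,0.5]]}}

```text
clock: 23.15
eef_pos: [546.2, -125.4, 261.7]
eef_rot: [-1.569, 0.001, -1.378]
wrist_force: [0.4, 0.6, -1.2]
finger_gap: 47.3
```

```bash
python3 - <<'E'
from h import *
go((545,-125,260,-1.38))
im=manip.camera('wrist')[:,:,::-1].copy(); p=manip.camera_params('wrist')
b,g,r=[im[:,:,i].astype(int) for i in range(3)]
c=big((b>r+35)&(b>g+20)); w=cast(p,c[:,0],153)[:,:2].astype(np.float32); print(cv2.minAreaRect(w))
s=manip.camera('scene')[60:300,100:400,::-1]
cv2.imwrite('pics/f6.png',np.hstack([cv2.resize(im,(400,300)),cv2.resize(s,(375,300))]))
E
```

```text
now t23.15 [ 546.2 -125.4  261.7] [-1.569e+00  1.000e-03 -1.378e+00] j [-0.29  0.29  1.41  0.    1.45 -0.48] gap 47.3 F [ 0.4  0.6 -1.2]
(545, -125, 260, -1.38) -> [-0.0007, 0.0017, -0.0011] rv [-0.002  0.002 -0.001]
((545.6187133789062, -125.3591079711914), (175.9202117919922, 154.43289184570312), 10.987534523010254)
```

View pics/f6.png

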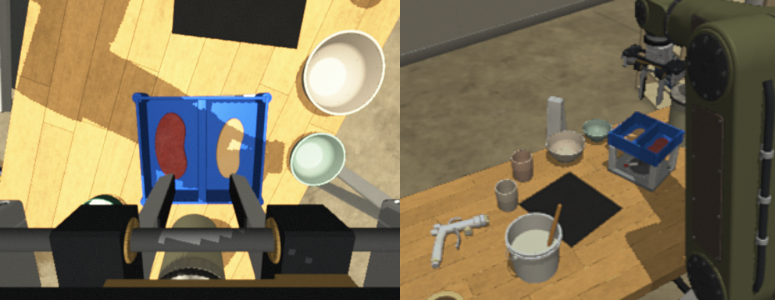

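The tray stands level on its pillars at (546,-125), yaw 11.0°. That is within about 1 mm of where it started, with both tools in it and the arm clear. Handing in.

```bash
python3 -c "
from cell import manip
print(manip.sign_off())"
```

```text
the job is handed in; nothing more can be done
None
```

The job is done and was handed in at about 23 s. I lifted the tray onto the mat, turned the ball knob about 1.485 rad counter-clockwise, and stacked the tray back on the base with both tools in it.

- **Pointer:** after the turn, the close wrist view showed the white pointer within about 3° (0.05 rad) of the red mark. This was checked before restacking, because the tray hides the knob once it is back on.
- **Tray:** the final wrist view put its centre at (545.6, -125.4) mm, yaw 11.0°. The base axis measured (546.5, -125) mm, so it sits within about 1 mm of centre. It looks level on the pillars, with the wooden rib and red kidney both inside.
- **Surroundings:** the bystanders in view look undisturbed, and the arm was clear of everything at hand-in.

**First grip on the knob:** the first close on the ball sat above its centre and pushed the tool up with about 6 N. I reopened and gripped about 6 mm lower. The gap still read 46.4 mm against the 48 mm ball, but the upward push almost vanished and the knob turned fully with the fingers. The wrist saw about 20 N of side force at the end of the turn.

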